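# Shim the rocking gauge stand

### The arm

A 7-joint arm with a two-finger parallel gripper is mounted at the origin on the work surface; the furniture and walls round the work are solid. World frame = base frame: x ahead of the robot, y to its left, z up, the work surface at z = 0. Lengths are in m, angles in rad, forces in N, time in s.
With the tool pointing down it reaches from about 0.425 to 0.925 m from the base axis. Payload 6.8 kg.
Tool frame: the origin (TCP) lies midway between the tips of the shut fingers; the grasp point (between the pads) lies r.grip_point_offset behind it (r.grip_point_offset is the distance from the TCP to the grasp point, in m); z points along the fingers, y is the direction in which the jaws open and shut (so a half turn about z gives the same grasp; the last joint's range is limited). The gripper opens to 85 mm and grips with 20 to 120 N. Pads are 22 mm wide; open, the fingers measure 114 mm over their backs; the gripper's body (76 mm by 85 mm) begins 54 mm behind the grasp point. The pads swing forward as they close: fully open they stand 13 mm farther back than shut.
Start: joints at [-1.451, 0.477, 0.022, 1.555, -0.011, 1.109, -0.083], TCP at [0.152, 0.658, 0.231] pointing down, gripper open.
Joint ranges: [-2.96, 2.96], [-0.34, 2.1], [-1.41, 1.46], [0.24, 2.44], [-1.37, 4.51], [0.17, 1.92], [-2.96, 2.96]. Speed limits (rad/s): [2.39, 2.39, 3.14, 3.14, 3.14, 3.14, 3.14].

### API

Orientations are given as a rotation vector (axis times angle).
In Python, from bench import r gives the robot as it stands. The module is installed in compiled form; this text tells all that it offers.
- The arm moves only by the tool play_rows, never from a script. Its argument "deltas" is a list of rows, each a list of 3 entries, a list of its own where there are three numbers: the finger opening in mm, from 0 to 85.4, then the shift along the tool's x, y, z in mm, then the turn, a rotation vector about the tool's x, y, z in rad. A call has 1 to 8 rows; each row is the pose to reach, as a shift and turn from the pose measured when the call began, along the tool's axes at that moment; what a row does not reach only later rows make up. A row lasts 1/8 s, in which the tool goes at most 62.5 mm and 10.7 degrees, less where a joint would pass 70% of its speed; a pose out of reach is approached as far as the arm can. A call with a gripper value outside its range is refused whole. The fingers move at their own pace and stop on an object; "squeeze" is the grip in N (left out, the last holds). Time passes only in rows, so rows that repeat a pose let the fingers close. It gives the time, the measured TCP pose, the force and the opening at its end, in the units of the state.
- r.get_obs(): the state, without advancing time (a new reading comes with each control period).
- r.grab_frame(name): name is "side" or "top"; returns (picture, depth): 384x512x3 uint8, red, green, blue; 384x512 float32, m along the optical axis (not along the pixel's ray), 0 where there is no reading.
- r.camera_model(name): a dict with "mtx" (3x3 intrinsics, pixels), "rvec" (rotation vector, rad) and "tvec" (3), from world to camera coordinates, as OpenCV has them. Camera axes: x right, y down, z forward; pixel columns grow to the right and rows downward; lengths in m; the calibration is good to about 2 mm. A picture is of the moment at which its call begins. camera_model takes no time and is no camera call.
- r.hand_in(): hands the job in, once; it reports no verdict.
The state is a dict: "clock": time; "joints": joint angles; "qvel": joint speeds; "tau": joint torques, N m; "tcp_pos": TCP position; "orientation": TCP orientation; "contact_force": force on the tool from outside, world axes, zero at the start; "moment": the same for the moment, N m; "grip_width": finger opening in m.
Only numpy, scipy, OpenCV 4.12 (cv2) and the standard library are available. Lean on these libraries where they do the work, as an engineer would, in place of code of your own. Each camera call takes 0.05 s, during which the arm holds its last target. There are 200 camera calls.

### The job

The dial-gauge stand rocks because its foot under the yellow-marked corner is short. With the fingertips, push the orange wedge along the bench, thin end first, in under that short foot until the stand sits level and firm, with the opposite foot down on the bench and the short foot resting on the wedge, and no further; then take the hand away. Only push the wedge, never lift it off the bench; do not shove the stand out of its place, and leave the other things alone.

Things in the scene. Friction and masses are not known exactly. Their poses are not given: they have to be found in the camera images.
- stand: Grey gauge stand, loose, 1.7 to 2.5 kg: plate 140 (x) x 160 (y) mm, 28 to 46 mm above the bench when level; 211 mm column at its +x +y corner carries a white dial over the middle; yellow dot on a dark block (62 mm high) at its -x -y corner, over the short foot. Four feet at x +-55, y +-65 mm. Origin: centre of the outline, at bench height when level; z up. Leans about 0.1 rad at the start.
- yellow_dot (a point): Yellow dot, 14 mm wide, on the dark block at the stand's corner over the short foot; 66 mm above the bench when level. As the wedge goes in, the stand turns about its two other feet until the opposite foot lands. From there on the push needed rises from about 2 to 4 N to 5 to 10 N, and pushing further drags the stand along or lifts another foot.
- short_foot: The short black dome foot (ball of 16 mm radius, fixed to the stand) under the yellow-marked corner, at (-55, -65) mm in the stand's frame. Origin: its lowest point when the stand is level, 8 mm above the bench then; it rests on the bench at the start.
- opposite_foot: The black dome foot (ball of 16 mm radius, fixed to the stand) diagonally opposite, under the steel column, at (55, 65) mm in the stand's frame. Origin: its lowest point, at bench height (z = 0) when the stand is level; about 8 mm clear of the bench at the start.
- wedge: Loose orange wedge, 80 g, 100 mm long (y), 50 mm wide (x), flat below, black lines across the ramp: 1.5 mm thick at the nose (+y end), rising evenly to 16 mm at the tail (-y end). Origin: centre of its underside. At the start it lies beside the stand, nose roughly along the stand's +y (within 0.25 rad), 35 to 65 mm short of the short foot's centre and up to 15 mm off its line.
- wedge_nose (a point): Middle of the wedge's thin edge, on the bench. The free way in under the short foot is along the stand's +y axis.
- wedge_tail (a point): Middle of the wedge's upright tail face (50 mm wide, 16 mm high), 7 mm above the bench: the face to push on. When the stand is level it is about 55 mm outside the short foot's centre, 40 mm outside the plate's edge.
- screw_jar: Bystander, white jar with red cap, 50 mm wide, 66 mm high; origin under its centre.
- sanding_block: Bystander, brown sanding block 58x91x34 mm; origin under its centre.
- glue_bottle: Bystander, white and yellow glue bottle, 47 mm wide, 146 mm high; origin under its centre.
- nut_driver: Bystander, green-handled nut driver lying along its y, 150 mm long, 25 mm high; origin under its middle.
Not all that is in view belongs to the job. What is shaped like the wedge but purple is not meant.

How it is judged:
By the outcome, as a careful person would: the job done as asked, in the order asked, and still so for the second after the job is handed in, with the robot touching nothing.
It also fails if it takes over 40 s, if anything falls off the work surface, if the arm or the gripper's body presses on something with over 40 N, if the wrist force passes 120 N, or if a joint passes its speed limit or range.

## Working session

There is one attempt and no reset: what is moved stays moved. The work goes in short steps, Python scripts to look and compute and a tool call to move; the robot and the scene stay as the last step left them, time stands still between calls to the robot, and variables do not carry over. Pictures are saved under pics/ and viewed, about 8 in all and at most 12, crops included, and the job is handed in when it is done.

Besides the shell and the picture viewer there is one more tool, called after ">>>" by a JSON object that holds its "name" and its "arguments". play_rows: Moves the arm, as the interface text tells. Its arguments: {"type":"object","properties":{"deltas":{"type":"array"},"squeeze":{"type":"number"}},"required":["deltas"]}

```bash
mkdir -p pics; cat > h.py <<'E'
import numpy as np, cv2
from bench import r
def cam(n):
    m=r.camera_model(n); R=cv2.Rodrigues(np.array(m['rvec'],float))[0]
    return np.array(m['mtx'],float),R,np.array(m['tvec'],float).ravel()
def ray(n,px,z):
    K,R,t=cam(n); px=np.atleast_2d(px).astype(float)
    d=(np.linalg.inv(K)@np.c_[px,np.ones(len(px))].T).T@R; c=-R.T@t
    return c+d*((z-c[2])/d[:,2])[:,None]
def cloud(n,dep):
    K,R,t=cam(n); v,u=np.indices(dep.shape)
    p=np.stack([(u-K[0,2])/K[0,0]*dep,(v-K[1,2])/K[1,1]*dep,dep],-1)
    return (p-t)@R
def save(n,name):
    im,d=r.grab_frame(n); cv2.imwrite(f'pics/{name}.png',im[:,:,::-1]); np.save(f'pics/{name}.npy',d); return im,d
E
python3 - <<'E'
from h import *
for n in('top','side'):
    im,d=save(n,n+'0'); K,R,t=cam(n); print(n,-R.T@t,R[2])
a=[cv2.imread(f'pics/{n}0.png') for n in('top','side')]
cv2.imwrite('pics/both0.png',cv2.resize(np.vstack(a),None,fx=.78,fy=.78))
print(r.get_obs(),r.grip_point_offset)
E
```

```text
top [ 0.2980853  -0.02196559  1.23549257] [ 0.14215328  0.06440193 -0.98774735]
side [0.3917307  0.89100017 0.57692817] [ 0.08398235 -0.8608995  -0.50179579]
{'clock': 0.1, 'joints': array([-1.45106911,  0.47770206,  0.02237166,  1.55630894, -0.01150681,
        1.10928061, -0.08308545]), 'qvel': array([ 0.00027142, -0.00120181,  0.00107494, -0.001627  ,  0.00037347,
       -0.00114413,  0.00064665]), 'tau': array([ 4.41991506e-03, -5.97764003e+01,  1.61332805e+00, -2.81958282e+01,
        1.27805976e-02,  4.90018545e-03, -1.17969336e-05]), 'tcp_pos': array([0.15236638, 0.65706116, 0.23045222]), 'orientation': array([-3.57080186e-01, -3.12117329e+00,  2.46503337e-03]), 'contact_force': array([ 0.37699798, -0.36272123,  0.29674899]), 'moment': array([-0.00409844,  0.00867317, -0.00184776]), 'grip_width': 0.08511128873597416} 0.0187
```

View pics/top0.png

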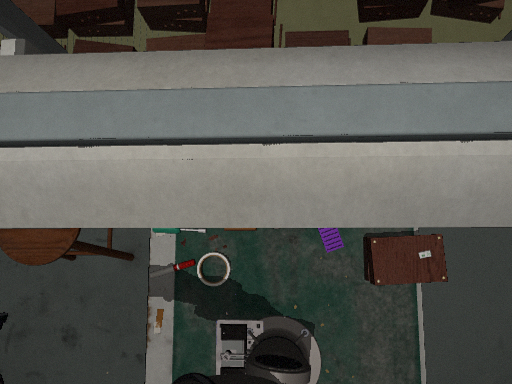

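View pics/side0.png

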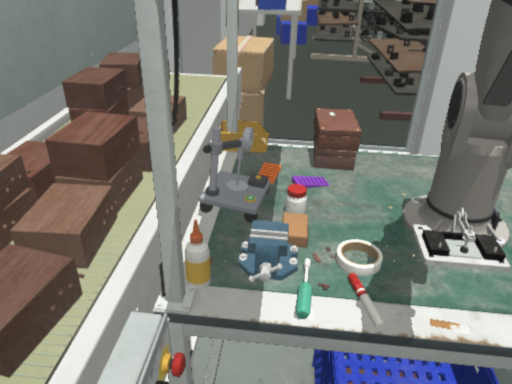

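The side view shows the stand at about (237,190), with the yellow dot near (250,198) and the orange wedge behind it near (270,172). In the top view a beam hides the work area; only the purple decoy shows, at (330,238). Next I measure them.

```bash
python3 - <<'E'
from h import *
im=cv2.imread('pics/side0.png'); d=np.load('pics/side0.npy'); P=cloud('side',d)
dt=np.load('pics/top0.npy'); Pt=cloud('top',dt)
for v in (60,110,135,150,190,225): print('top',v,Pt[v,100].round(3),Pt[v,260].round(3),Pt[v,450].round(3))
hsv=cv2.cvtColor(im,cv2.COLOR_BGR2HSV)
for nm,uv in dict(post=(165,150),post2=(190,230),plate=(225,195),vise=(268,230),vise2=(268,270),orange=(270,168),jar=(297,190),block=(297,225),rail=(190,180),yel=(250,198),dark=(262,181),bench=(330,220),ycase=(245,135),purple=(310,181),post3=(232,60),bricks=(335,115),glue=(197,235)).items():
    print(nm,P[uv[1],uv[0]].round(3),hsv[uv[1],uv[0]])
c=im[115:235,185:345]; cv2.imwrite('pics/c1.png',cv2.resize(c,None,fx=5,fy=5,interpolation=cv2.INTER_CUBIC))
E
```

```text
top 60 [0.471 0.149 0.856] [ 0.465 -0.001  0.861] [ 0.459 -0.166  0.865]
top 110 [0.403 0.119 0.917] [ 0.4   -0.004  0.917] [ 0.398 -0.143  0.917]
top 135 [0.383 0.118 0.916] [ 0.382 -0.004  0.914] [ 0.38  -0.144  0.912]
top 150 [0.378 0.13  0.888] [ 0.376 -0.003  0.888] [ 0.374 -0.152  0.889]
top 190 [0.347 0.135 0.871] [ 0.346 -0.002  0.869] [ 0.345 -0.158  0.868]
top 225 [0.318 0.144 0.848] [ 0.318 -0.001  0.846] [ 0.317 -0.164  0.847]
post [0.576 0.338 0.307] [ 60   8 156]
post2 [0.609 0.114 0.001] [ 36   5 241]
plate [0.542 0.033 0.052] [103  15 120]
vise [0.427 0.215 0.092] [ 98  23 177]
vise2 [0.42  0.291 0.058] [ 30   5 212]
orange [ 0.452 -0.198  0.012] [ 10 181 166]
jar [0.374 0.014 0.069] [  1 176 212]
block [0.37  0.106 0.034] [ 15 115 201]
rail [ 0.64  -0.025  0.052] [ 30   8 133]
yel [0.482 0.04  0.053] [ 68  45 152]
dark [ 0.461 -0.042  0.055] [108  17  73]
bench [0.291 0.03  0.004] [ 70  34 136]
ycase [ 0.501 -0.001  0.193] [110  10 150]
purple [ 0.339 -0.136  0.013] [137 151 210]
post3 [ 0.582 -0.341  0.274] [ 54   8 152]
bricks [ 0.274 -0.351  0.125] [ 11  49 151]
glue [0.55  0.283 0.117] [ 10 164 152]
```

View pics/c1.png

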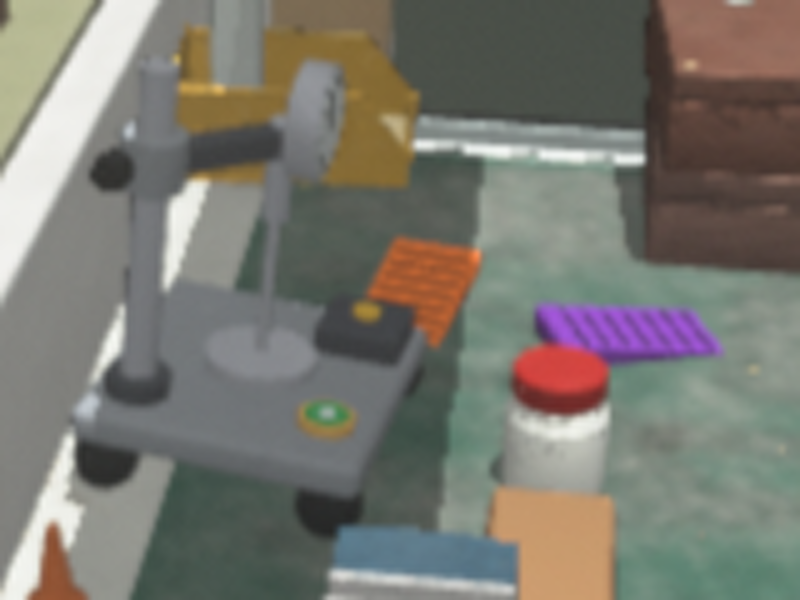

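The crop (5x, offset 185,115) shows the dot at (367,311), the visible part of the orange wedge at about (372–480, 238–345), the plate's near corner at (355,490) and the column foot at (137,385).

```bash
python3 - <<'E'
from h import *
im=cv2.imread('pics/side0.png'); d=np.load('pics/side0.npy'); P=cloud('side',d)
hsv=cv2.cvtColor(im,cv2.COLOR_BGR2HSV)
m=(hsv[...,0]<16)&(hsv[...,1]>150)&(hsv[...,2]>90); w=np.zeros_like(m); w[155:190,255:285]=m[155:190,255:285]
q=P[w]; print(len(q)); v,u=np.where(w)
for s in [(0,-1),(1,-1),(1,0),(1,1),(-1,-1),(-1,0),(-1,1),(0,1)]:
    i=np.argmax(s[0]*u+s[1]*v); print(s,(u[i],v[i]),P[v[i],u[i]].round(4))
pl=np.median(q,0);A=np.c_[q[:,:2],np.ones(len(q))];print('ramp fit',np.linalg.lstsq(A,q[:,2],rcond=None)[0].round(4))
# yellow dot
m=(hsv[...,0]>15)&(hsv[...,0]<32)&(hsv[...,1]>120); 
v,u=np.where(m[170:184,248:270]); v+=170;u+=248; print('dot',u.mean(),v.mean(),len(u),np.median(P[v,u],0).round(4))
# plate
g=(hsv[...,1]<45)&(hsv[...,2]>85)&(hsv[...,2]<140); reg=np.zeros_like(g); reg[172:214,200:272]=g[172:214,200:272]
reg&=(P[...,2]>.03)&(P[...,2]<.065); q=P[reg]
for _ in range(4):
    A=np.c_[q[:,:2],np.ones(len(q))];c=np.linalg.lstsq(A,q[:,2],rcond=None)[0]; q=q[abs(A@c-q[:,2])<.004]
print('plate',len(q),c.round(4)); box=cv2.minAreaRect(q[:,:2].astype(np.float32)); print(box,cv2.boxPoints(box).round(3))
print('case',P[127,231].round(3),P[145,250].round(3), 'rearwall',P[142,275].round(3))
# obstacle map: max height
B=P[(d>0)&(P[...,1]<0.1)&(P[...,1]>-.45)&(P[...,0]>.2)&(P[...,0]<.75)]
for y in np.arange(-.44,.06,.04):
    print(f'{y:.2f}',[int(1000*B[(abs(B[:,0]-x)<.02)&(abs(B[:,1]-y)<.02)][:,2].max(initial=-.001)) for x in np.arange(.24,.74,.04)])
E
```

```text
256
(0, -1) (np.int64(264), np.int64(163)) [ 0.4707 -0.219   0.0157]
(1, -1) (np.int64(279), np.int64(165)) [ 0.4269 -0.2101  0.0172]
(1, 0) (np.int64(280), np.int64(166)) [ 0.4238 -0.2078  0.0154]
(1, 1) (np.int64(272), np.int64(183)) [ 0.4403 -0.1273  0.0033]
(-1, -1) (np.int64(264), np.int64(163)) [ 0.4707 -0.219   0.0157]
(-1, 0) (np.int64(259), np.int64(172)) [ 0.4804 -0.1715  0.0105]
(-1, 1) (np.int64(259), np.int64(174)) [ 0.4723 -0.0768  0.0553]
(0, 1) (np.int64(271), np.int64(183)) [ 0.4429 -0.1248  0.0045]
ramp fit [-0.0078  0.4629  0.0994]
dot 258.11764705882354 176.58823529411765 17 [ 0.4724 -0.0511  0.0609]
plate 988 [0.0768 0.037  0.0072]
((0.5191206932067871, -0.011446923017501831), (0.15797749161720276, 0.13497574627399445), 81.76627349853516) [[ 0.441 -0.08 ]
 [ 0.575 -0.099]
 [ 0.597  0.057]
 [ 0.464  0.076]]
case [ 0.586 -0.343  0.069] [ 0.49  -0.016  0.162] rearwall [ 0.511 -1.743 -0.593]
-0.44 [-1, -1, -1, -1, -1, -1, 47, 58, 29, -1, 87, 84, 71]
-0.40 [127, 127, 127, 2, 2, 3, 51, 66, 66, 65, 88, 85, 70]
-0.36 [127, 127, 127, 6, 7, 7, 28, -1, 432, 432, 87, 85, 68]
-0.32 [127, 127, 127, 6, 6, 6, 58, 65, 427, 430, 87, 84, 68]
-0.28 [127, 127, 128, 7, 7, 7, 6, 7, 5, 4, 88, 85, 68]
-0.24 [128, 127, 126, 6, 6, 5, 18, 6, 5, 3, 88, 84, 68]
-0.20 [6, 6, 7, 6, 7, 18, 20, 6, 6, 6, 88, 85, 69]
-0.16 [7, 7, 11, 18, 18, 14, 14, 6, 5, 2, 88, 84, 67]
-0.12 [6, 6, 13, 19, 17, 8, -1, -1, 45, 3, 88, 84, 65]
-0.08 [6, 6, 6, 6, 6, 56, 60, 46, 50, 45, 89, 84, -1]
-0.04 [6, 6, 6, 68, 5, 57, 204, 175, 56, 2, 88, 84, 65]
-0.00 [5, 7, 6, 69, 69, 43, 204, 205, 218, 64, 88, 84, 67]
0.04 [6, 7, 6, 68, 63, 42, 55, 53, 218, 182, 89, -1, 67]
```

```bash
cat > st.py <<'E'
from h import *
def stand(name):
    im=cv2.imread(f'pics/{name}.png'); d=np.load(f'pics/{name}.npy'); P=cloud('side',d)
    hsv=cv2.cvtColor(im,cv2.COLOR_BGR2HSV)
    g=(hsv[...,1]<45)&(hsv[...,2]>85)&(hsv[...,2]<145); reg=np.zeros_like(g); reg[168:216,196:275]=g[168:216,196:275]
    q=P[reg&(P[...,2]>.03)&(P[...,2]<.068)]
    for _ in range(5):
        A=np.c_[q[:,:2],np.ones(len(q))];c=np.linalg.lstsq(A,q[:,2],rcond=None)[0]; q=q[abs(A@c-q[:,2])<.004]
    best=None
    for a in np.arange(-.3,.1,.01):
        ex=np.array([np.cos(a),np.sin(a)]);ey=np.array([-ex[1],ex[0]])
        X=np.percentile(q[:,:2]@ex,[.7,99.3]);Y=np.percentile(q[:,:2]@ey,[.7,99.3]); ar=np.ptp(X)*np.ptp(Y)
        if best is None or ar<best[0]: best=(ar,a,np.ptp(X),np.ptp(Y),ex*X.mean()+ey*Y.mean(),ex,ey)
    _,a,lx,ly,cen,ex,ey=best
    print('plane',c.round(4),'yaw',round(a,3),'size',lx.round(4),ly.round(4),'cen',cen.round(4),'foot',(cen-.055*ex-.065*ey).round(4))
    m=(hsv[...,0]>15)&(hsv[...,0]<32)&(hsv[...,1]>110)
    v,u=np.where(m[165:186,245:272]); v+=165;u+=245; print('dot',u.mean(),v.mean(),'ray z.060',ray('side',[[u.mean(),v.mean()]],.06).round(4))
if __name__=='__main__':
    import sys; stand(sys.argv[1])
E
python3 - <<'E'
from st import *
stand('side0')
print(ray('side',[[264.5,162.5],[281,166]],.016).round(4), ray('side',[[272,184.3]],.003).round(4))
print('bench bias',cloud('side',np.load('pics/side0.npy'))[205:235,320:340].reshape(-1,3).mean(0))
# plate corners by ray from crop pixels (x5, off 185,115): near(-x+y), right(-x-y), far(+x-y), left(+x+y)
c=np.array([[357,472],[430,335],[180,283],[92,415]])/5+[185,115]
for p,z in zip(c,(.046,.036,.046,.056)): print(p,ray('side',[p],z).round(4))
im=cv2.imread('pics/side0.png')[155:220,195:290]; cv2.imwrite('pics/c2.png',cv2.resize(im,None,fx=8,fy=8,interpolation=cv2.INTER_NEAREST))
E
```

```text
plane [0.0747 0.0393 0.0085] yaw -0.09 size 0.1288 0.1574 cen [ 0.5188 -0.0121] foot [ 0.4582 -0.0719]
dot 258.0 176.66666666666666 ray z.060 [[ 0.4727 -0.0536  0.06  ]]
[[ 0.4695 -0.2219  0.016 ]
 [ 0.421  -0.2071  0.016 ]] [[ 0.4398 -0.1207  0.003 ]]
bench bias [0.29337458 0.03754524 0.01044145]
[256.4 209.4] [[0.4629 0.0751 0.046 ]]
[271. 182.] [[ 0.4405 -0.0741  0.036 ]]
[221.  171.6] [[ 0.5735 -0.092   0.046 ]]
[203.4 198. ] [[0.5875 0.0603 0.056 ]]
```

View pics/c2.png

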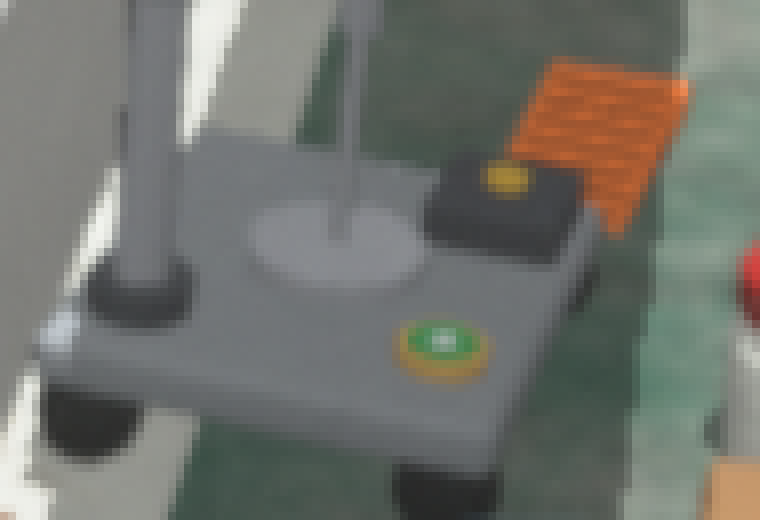

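The 8x crop (offset 195,155) shows the plate corners near (490,437), (597,210) and (200,132). The wedge tail corners are near (552,58) and (690,88), and its visible nose corner is at (620,237). Next I check the feet and plan the arc over.

```bash
cat > mv.py <<'E'
from h import *
from scipy.spatial.transform import Rotation as Ro
def rows(wps,op):
    """wps: list of (x,y,z,angle of tool y); prints rows relative to pose now"""
    o=r.get_obs(); p=np.array(o['tcp_pos']); R=Ro.from_rotvec(o['orientation'])
    print('now',p.round(4),'toolY',R.as_matrix()[:,1].round(3),'z',R.as_matrix()[:,2].round(3),'F',np.round(o['contact_force'],1),'t',o['clock'],'grip',o['grip_width'])
    out=[]
    for x,y,z,a in wps:
        Y=np.array([np.cos(a),np.sin(a),0]);Z=np.array([0,0,-1.]);T=Ro.from_matrix(np.c_[np.cross(Y,Z),Y,Z])
        s=R.inv().apply(np.array([x,y,z])-p)*1e3; w=(R.inv()*T).as_rotvec()
        out.append([[op],[float(v) for v in s.round(1)],[float(v) for v in w.round(3)]])
    print(str([[a[0][0],a[1],a[2]] for a in out]))
def arc(a0,a1,n,rad,z,f0,f1):
    return [(rad*np.cos(a),rad*np.sin(a),z,f) for a,f in zip(np.linspace(a0,a1,n),np.linspace(f0,f1,n))]
E
python3 - <<'E'
from mv import *
px=lambda a,b:[a/8+195,b/8+155]
print('short foot right edge',ray('side',[px(598,290)],.012).round(4))
print('near foot L,R edges',ray('side',[px(395,490),px(497,490)],.012).round(4))
print('left foot L,R',ray('side',[px(38,410),px(140,410)],.02).round(4),'bottom',ray('side',[px(88,462)],.01).round(4))
print('purple',ray('side',[[292.3,177]],.012).round(3))
a=np.deg2rad
print(rows(arc(a(72),a(38),8,.48,.33,a(74),a(40)),74))
E
```

```text
short foot right edge [[ 0.4422 -0.0677  0.012 ]]
near foot L,R edges [[0.4923 0.0563 0.012 ]
 [0.4627 0.052  0.012 ]]
left foot L,R [[0.6017 0.0411 0.02  ]
 [0.5717 0.0367 0.02  ]] bottom [[0.5847 0.0517 0.01  ]]
purple [[ 0.387 -0.154  0.012]]
now [0.1524 0.6571 0.2305] toolY [ 0.226  0.974 -0.002] z [-0.    -0.002 -1.   ] F [ 0.4 -0.4  0.3] t 0.1 grip 0.08511128873597416
[[74, [-41.4, -196.4, -99.2], [-0.002, 0.0, 0.051]], [74, [-81.7, -201.7, -99.2], [-0.002, 0.0, 0.136]], [74, [-121.5, -210.3, -99.2], [-0.002, 0.0, 0.221]], [74, [-160.4, -222.2, -99.2], [-0.002, 0.0, 0.306]], [74, [-198.1, -237.4, -99.2], [-0.002, 0.0, 0.391]], [74, [-234.4, -255.8, -99.1], [-0.002, 0.0, 0.475]], [74, [-269.0, -277.1, -99.1], [-0.001, 0.001, 0.56]], [74, [-301.7, -301.3, -99.0], [-0.001, 0.001, 0.645]]]
None
```

>>> {"name": "play_rows", "arguments": {"deltas": [[74,[0,0,-60],[0,0,0]],[74,[-14,-60,-99],[0,0,0.02]],[74,[-28,-120,-99],[0,0,0.04]],[74,[-41,-175,-99],[0,0,0.06]],[74,[-82,-202,-99],[0,0,0.136]],[74,[-121,-210,-99],[0,0,0.221]],[74,[-160,-222,-99],[0,0,0.306]],[74,[-198,-237,-99],[0,0,0.391]]]}}

```text
clock: 1.1
tcp_pos: [0.2927, 0.3806, 0.3297]
orientation: [0.961, 2.991, -0.003]
contact_force: [1.0, 1.1, -0.9]
grip_width: 0.0741
```

```bash
python3 - <<'E'
from mv import *
a=np.deg2rad
rows(arc(a(48),a(5),8,.48,.33,a(50),a(12)),74)
E
```

```text
now [0.2927 0.3806 0.3297] toolY [ 0.582  0.813 -0.002] z [-0.    -0.002 -1.   ] F [ 1.   1.1 -0.9] t 1.1 grip 0.07408338786828235
[[74, [-37.1, -2.8, -0.3], [-0.002, 0.001, 0.077]], [74, [-87.8, -11.3, -0.3], [-0.002, 0.001, 0.171]], [74, [-137.4, -25.1, -0.2], [-0.002, 0.001, 0.266]], [74, [-185.2, -44.2, -0.1], [-0.002, 0.001, 0.361]], [74, [-230.6, -68.2, -0.0], [-0.002, 0.001, 0.456]], [74, [-273.3, -97.0, 0.0], [-0.001, 0.001, 0.55]], [74, [-312.6, -130.2, 0.1], [-0.001, 0.001, 0.645]], [74, [-348.1, -167.4, 0.2], [-0.001, 0.001, 0.74]]]
```

>>> {"name": "play_rows", "arguments": {"deltas": [[74,[-37,-3,0],[0,0,0.08]],[74,[-88,-11,0],[0,0,0.17]],[74,[-137,-25,0],[0,0,0.266]],[74,[-185,-44,0],[0,0,0.36]],[74,[-231,-68,0],[0,0,0.456]],[74,[-273,-97,0],[0,0,0.55]],[74,[-313,-130,0],[0,0,0.645]],[74,[-348,-167,0],[0,0,0.74]]]}}

```text
clock: 2.1
tcp_pos: [0.4785, 0.0405, 0.33]
orientation: [1.981, 2.437, -0.003]
contact_force: [0.4, -0.1, 0.5]
grip_width: 0.0743
```

```bash
python3 - <<'E'
from mv import *
# straddle pose above wedge: centre about (0.450,-0.185)
W=[(.475,-.02,.33,.1),(.47,-.08,.33,0),(.46,-.135,.33,-.08),(.452,-.185,.30,-.13),(.450,-.185,.24,-.13),(.450,-.185,.18,-.13),(.450,-.185,.12,-.13),(.450,-.185,.08,-.13)]
rows(W,74)
E
```

```text
now [0.4785 0.0405 0.33  ] toolY [ 0.979  0.205 -0.001] z [-0.001 -0.002 -1.   ] F [ 0.4 -0.1  0.5] t 2.1 grip 0.07428159473219194
[[74, [-58.5, -15.8, 0.2], [-0.001, 0.002, 0.106]], [74, [-116.2, -32.9, 0.3], [-0.001, 0.002, 0.206]], [74, [-168.0, -54.0, 0.4], [-0.001, 0.002, 0.286]], [74, [-215.2, -72.0, 30.5], [-0.001, 0.002, 0.336]], [74, [-214.7, -73.9, 90.5], [-0.001, 0.002, 0.336]], [74, [-214.6, -73.8, 150.5], [-0.001, 0.002, 0.336]], [74, [-214.5, -73.8, 210.5], [-0.001, 0.002, 0.336]], [74, [-214.4, -73.7, 250.5], [-0.001, 0.002, 0.336]]]
```

>>> {"name": "play_rows", "arguments": {"deltas": [[74,[-58,-16,0],[0,0,0.106]],[74,[-116,-33,0],[0,0,0.206]],[74,[-168,-54,0],[0,0,0.286]],[74,[-215,-72,30],[0,0,0.336]],[74,[-215,-74,90],[0,0.002,0.336]],[74,[-215,-74,150],[0,0.002,0.336]],[74,[-215,-74,210],[0,0.002,0.336]],[74,[-215,-74,250],[0,0.002,0.336]]]}}

```text
clock: 3.1
tcp_pos: [0.4484, -0.1852, 0.0777]
orientation: [-2.359, -2.071, 0.005]
contact_force: [1.1, -0.4, 0.5]
grip_width: 0.0741
```

```bash
python3 - <<'E'
from mv import *
rows([(.451,-.187,.08,-.13),(.451,-.187,.05,-.13),(.451,-.187,.02,-.13),(.451,-.187,.002,-.13)],74)
im,d=save('side','side1'); c=im[115:235,185:345,::-1]; cv2.imwrite('pics/c3.png',cv2.resize(c,None,fx=5,fy=5,interpolation=cv2.INTER_CUBIC))
E
```

```text
now [ 0.4484 -0.1852  0.0777] toolY [ 0.992 -0.13  -0.004] z [-0.004  0.    -1.   ] F [ 1.1 -0.4  0.5] t 3.1 grip 0.0741450322768539
[[74, [-1.4, 2.8, -2.3], [-0.004, 0.0, -0.0]], [74, [-1.4, 3.0, 27.7], [-0.004, 0.0, -0.0]], [74, [-1.4, 3.1, 57.7], [-0.004, 0.0, -0.0]], [74, [-1.4, 3.2, 75.7], [-0.004, 0.0, -0.0]]]
```

View pics/c3.png

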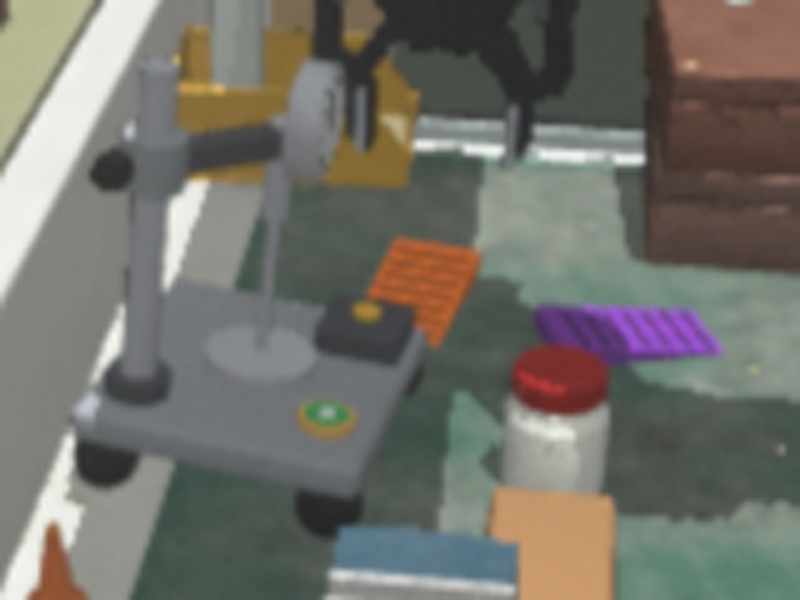

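The gripper straddles the wedge, with fingertips at crop (360,145) and (512,160) and the wedge tail at (400–480, 238–255). I'll lower it, then nudge the wedge straight and sideways with the inner finger faces, without clamping.

>>> {"name": "play_rows", "arguments": {"deltas": [[74,[-1,2.5,27],[0,0,0]],[74,[-1.4,3,57],[-0.004,0,0]],[74,[-1.4,3,77],[-0.004,0,0]],[74,[-1.4,3,77.5],[-0.004,0,0]]], "squeeze": 20}}

```text
clock: 3.65
tcp_pos: [0.4477, -0.1858, -0.0033]
orientation: [-2.356, -2.069, 0.007]
contact_force: [-0.2, -0.4, 0.7]
grip_width: 0.0741
```

```bash
python3 - <<'E'
from mv import *
rows([(.4441,-.187,0,-.13)],54)
E
```

```text
now [ 0.4477 -0.1858 -0.0033] toolY [ 0.992 -0.129 -0.007] z [-0.007  0.001 -1.   ] F [-0.2 -0.4  0.7] t 3.65 grip 0.07412907574930698
[[54, [-1.6, -3.4, -3.3], [-0.007, -0.0, 0.001]]]
```

>>> {"name": "play_rows", "arguments": {"deltas": [[68,[-1,0,-3],[-0.007,0,0]],[62,[-1.5,-2,-4],[-0.007,0,0]],[57,[-1.5,-3,-4],[-0.007,0,0]],[53,[-1.5,-3,-4],[-0.007,0,0]],[53,[-1.5,-3,-4],[-0.007,0,0]]]}}

```text
clock: 4.28
tcp_pos: [0.4448, -0.1869, 0.0009]
orientation: [2.36, 2.073, 0.0]
contact_force: [1.2, -0.7, 0.7]
grip_width: 0.0532
```

```bash
python3 - <<'E'
from mv import *
rows([(.4441,-.187,0,-.13)],54)
im,d=save('side','side2'); c=im[145:205,235:315,::-1]; cv2.imwrite('pics/c4.png',cv2.resize(c,None,fx=8,fy=8,interpolation=cv2.INTER_CUBIC))
E
```

```text
now [ 0.4448 -0.1869  0.0009] toolY [ 0.992 -0.129  0.   ] z [ 0.  0. -1.] F [ 1.2 -0.7  0.7] t 4.275 grip 0.0532434724998106
[[54, [-0.2, -0.7, 0.9], [0.0, -0.0, 0.001]]]
```

View pics/c4.png

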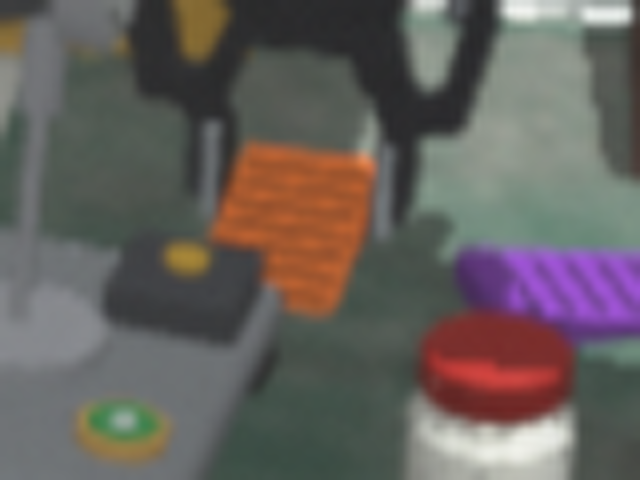

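The crop (8x, offset 235,145) shows the wedge squared up between the fingers, tail corners near (245,142) and (375,157), nose corner near (325,317). I'll go up, back, and down behind the tail.

>>> {"name": "play_rows", "arguments": {"deltas": [[58,[0,0,0],[0,0,0]],[60,[0,0,-25],[0,0,0]],[60,[-15,0,-40],[0,0,0]],[40,[-62,0,-40],[0,0,0]],[20,[-62,0,-40],[0,0,0]],[20,[-62,0,-15],[0,0,0]],[20,[-62,0,-4],[0,0,0]],[20,[-62,0,-4],[0,0,0]]]}}

```text
clock: 5.32
tcp_pos: [0.436, -0.2481, 0.0042]
orientation: [-2.359, -2.072, 0.001]
contact_force: [-1.1, 0.7, 0.0]
grip_width: 0.0196
```

```bash
cat > wd.py <<'E'
from h import *
def wedge(name):
    im=cv2.imread(f'pics/{name}.png'); hsv=cv2.cvtColor(im,cv2.COLOR_BGR2HSV); P=cloud('side',np.load(f'pics/{name}.npy'))
    m=((hsv[...,0]<16)&(hsv[...,1]>150)&(hsv[...,2]>90)); m[:155]=0;m[195:]=0;m[:,:250]=0;m[:,290:]=0
    m&=P[...,2]<.03
    v,u=np.where(m)
    for s in [(-.3,-1),(1,-.6),(.3,1)]:
        k=s[0]*u+s[1]*v; i=k>=k.max()-.4; print(s,u[i].mean(),v[i].mean(),P[v[i],u[i]].mean(0).round(4),ray('side',[[u[i].mean(),v[i].mean()]],.016 if s[1]<0 else .002).round(4))
E
python3 - <<'E'
from mv import *; from wd import wedge; from st import stand
wedge('side0');wedge('side2'); 
rows([(.4366,-.225,.005,-.13),(.441,-.19,.005,-.13)],20)
save('side','side3'); wedge('side3'); stand('side3')
E
```

```text
(-0.3, -1) 264.5 163.0 [ 0.4692 -0.2183  0.0162] [[ 0.4693 -0.2187  0.016 ]]
(1, -0.6) 279.5 165.5 [ 0.4254 -0.2089  0.0163] [[ 0.4254 -0.2096  0.016 ]]
(0.3, 1) 271.5 183.0 [ 0.4416 -0.126   0.0039] [[ 0.4418 -0.1294  0.002 ]]
(-0.3, -1) 266.5 163.0 [ 0.4635 -0.2188  0.0164] [[ 0.4635 -0.2196  0.016 ]]
(1, -0.6) 280.0 165.0 [ 0.4241 -0.21    0.0175] [[ 0.4242 -0.213   0.016 ]]
(0.3, 1) 274.5 183.0 [ 0.4337 -0.1297  0.0025] [[ 0.4337 -0.1306  0.002 ]]
now [ 0.436  -0.2481  0.0042] toolY [ 0.992 -0.129 -0.002] z [-0.002  0.001 -1.   ] F [-1.1  0.7  0. ] t 5.325 grip 0.019612634714532087
[[20, [23.0, -2.4, -0.8], [-0.002, -0.001, 0.001]], [20, [58.3, -2.6, -0.8], [-0.002, -0.001, 0.001]]]
(-0.3, -1) 266.5 163.0 [ 0.4635 -0.2195  0.016 ] [[ 0.4635 -0.2196  0.016 ]]
(1, -0.6) 281.5 165.5 [ 0.4197 -0.2102  0.0162] [[ 0.4197 -0.2105  0.016 ]]
(0.3, 1) 274.5 183.0 [ 0.4335 -0.1268  0.0042] [[ 0.4337 -0.1306  0.002 ]]
plane [0.0768 0.0414 0.0074] yaw -0.1 size 0.1309 0.1568 cen [ 0.5193 -0.0122] foot [ 0.4581 -0.0714]
dot 257.94117647058823 176.76470588235293 ray z.060 [[ 0.4727 -0.0531  0.06  ]]
```

Wedge yaw is about -0.16 and it sits on the foot's line. I'll push in to just before the foot.

>>> {"name": "play_rows", "arguments": {"deltas": [[20,[12,0,-1],[0,0,0]],[20,[22,0,-1],[0,0,0]],[20,[30,0,-1],[0,0,0]],[20,[38,0,-1],[0,0,0]],[20,[46,0,-1],[0,0,0]],[20,[54,0,-1],[0,0,0]],[20,[60,0,-1],[0,0,0]],[20,[62,0,-1],[0,0,0]]]}}

```text
clock: 6.38
tcp_pos: [0.4445, -0.1871, 0.0058]
orientation: [2.36, 2.073, -0.001]
contact_force: [-0.8, -3.5, -0.3]
grip_width: 0.0202
```

```bash
python3 - <<'E'
from mv import *; from wd import wedge; from st import stand
rows([(.4475,-.16,.005,-.13),(.452,-.13,.005,-.13)],20)
im,d=save('side','side4'); wedge('side4'); stand('side4')
c=im[145:205,235:315,::-1]; cv2.imwrite('pics/c5.png',cv2.resize(c,None,fx=8,fy=8,interpolation=cv2.INTER_CUBIC))
E
```

```text
now [ 0.4445 -0.1871  0.0058] toolY [ 0.992 -0.129 -0.   ] z [-0.001 -0.001 -1.   ] F [-0.8 -3.5 -0.3] t 6.375 grip 0.02016529505971538
[[20, [27.2, -0.5, 0.8], [-0.0, 0.001, 0.001]], [20, [57.6, 0.1, 0.7], [-0.0, 0.001, 0.001]]]
(-0.3, -1) 262.5 170.0 [ 0.4709 -0.173   0.0168] [[ 0.471  -0.1746  0.016 ]]
(1, -0.6) 279.0 172.0 [ 0.4245 -0.1699  0.016 ] [[ 0.4245 -0.1698  0.016 ]]
(0.3, 1) 271.5 191.0 [ 0.4385 -0.0843  0.0033] [[ 0.4386 -0.0866  0.002 ]]
plane [0.0753 0.0408 0.0082] yaw -0.11 size 0.1314 0.1566 cen [ 0.5198 -0.0124] foot [ 0.458 -0.071]
dot 257.94117647058823 176.76470588235293 ray z.060 [[ 0.4727 -0.0531  0.06  ]]
```

View pics/c5.png

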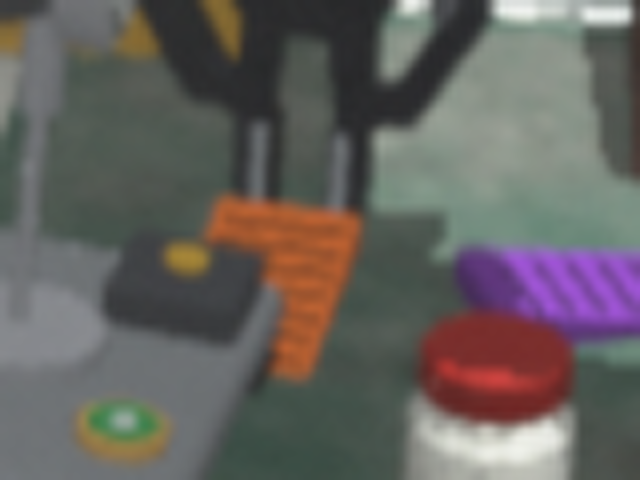

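The wedge is straight: tail edge at crop (220–362, 200–220), nose corner at (300,378), both tips on the tail, nose just meeting the foot. Continuing slowly.

>>> {"name": "play_rows", "arguments": {"deltas": [[20,[4,0,0],[0,0,0]],[20,[9,0,0],[0,0,0]],[20,[14,0,0],[0,0,0]],[20,[19,0,0],[0,0,0]],[20,[24,0,0],[0,0,0]],[20,[28,0,0],[0,0,0]],[20,[31,0,0],[0,0,0]]]}}

```text
clock: 7.3
tcp_pos: [0.4483, -0.1575, 0.0058]
orientation: [2.361, 2.071, -0.003]
contact_force: [-0.2, -4.8, 0.1]
grip_width: 0.0197
```

```bash
python3 - <<'E'
from mv import *; from wd import wedge; from st import stand
rows([(.452,-.13,.005,-.13)],20)
im,d=save('side','side5'); wedge('side5'); stand('side5')
E
```

```text
now [ 0.4483 -0.1575  0.0058] toolY [ 0.991 -0.13  -0.   ] z [-0.    -0.002 -1.   ] F [-0.2 -4.8  0.1] t 7.3 grip 0.019748355106882255
[[20, [27.7, 0.1, 0.7], [-0.0, 0.002, -0.001]]]
(-0.3, -1) 267.5 176.0 [ 0.4542 -0.1405  0.0167] [[ 0.4543 -0.1417  0.016 ]]
(1, -0.6) 277.0 177.0 [ 0.428  -0.135   0.0187] [[ 0.4282 -0.1399  0.016 ]]
(0.3, 1) 270.3333333333333 193.66666666666666 [ 0.4403 -0.0659  0.0059] [[ 0.4406 -0.0725  0.002 ]]
plane [0.0287 0.0093 0.032 ] yaw -0.13 size 0.1344 0.1538 cen [ 0.5224 -0.0105] foot [ 0.4594 -0.0679]
dot 256.94117647058823 175.76470588235293 ray z.060 [[ 0.4758 -0.0579  0.06  ]]
```

>>> {"name": "play_rows", "arguments": {"deltas": [[20,[4,0,0],[0,0,0]],[20,[8,0,0],[0,0,0]],[20,[12,0,0],[0,0,0]],[20,[13,0,0],[0,0,0]]]}}

```text
clock: 7.85
tcp_pos: [0.4501, -0.1441, 0.0058]
orientation: [2.361, 2.071, -0.002]
contact_force: [-0.4, -4.2, -0.4]
grip_width: 0.0198
```

```bash
python3 - <<'E'
from mv import *; from st import stand
rows([(.452,-.13,.005,-.13)],20)
im,d=save('side','side6'); stand('side6')
P=cloud('side',d); q=P[200:240,300:345].reshape(-1,3); q=q[q[:,2]<.015]; print('bench',np.linalg.lstsq(np.c_[q[:,:2],np.ones(len(q))],q[:,2],rcond=None)[0].round(4))
E
```

```text
now [ 0.4501 -0.1441  0.0058] toolY [ 0.992 -0.13  -0.   ] z [-0.    -0.002 -1.   ] F [-0.4 -4.2 -0.4] t 7.85 grip 0.01984557994879567
[[20, [14.3, 0.0, 0.7], [-0.0, 0.002, -0.0]]]
plane [ 0.0121 -0.0003  0.0404] yaw -0.13 size 0.1343 0.1563 cen [ 0.5229 -0.0109] foot [ 0.46   -0.0683]
dot 256.42105263157896 175.42105263157896 ray z.060 [[ 0.4772 -0.0595  0.06  ]]
bench [ 0.0062 -0.0008  0.002 ]
```

>>> {"name": "play_rows", "arguments": {"deltas": [[20,[1.5,0,0],[0,0,0]],[20,[3,0,0],[0,0,0]],[20,[3,0,0],[0,0,0]]]}}

```text
clock: 8.28
tcp_pos: [0.4505, -0.1408, 0.0058]
orientation: [2.361, 2.072, -0.002]
contact_force: [-0.4, -4.5, 0.7]
grip_width: 0.02
```

```bash
python3 - <<'E'
from mv import *; from st import stand
rows([(.452,-.13,.005,-.13)],20)
save('side','side7'); stand('side7')
E
```

```text
now [ 0.4505 -0.1408  0.0058] toolY [ 0.992 -0.13  -0.   ] z [-0.    -0.001 -1.   ] F [-0.4 -4.5  0.7] t 8.275 grip 0.019971511586564752
[[20, [10.9, 0.1, 0.7], [-0.0, 0.001, -0.0]]]
plane [ 0.0063 -0.004   0.0435] yaw -0.12 size 0.1347 0.1564 cen [ 0.5232 -0.011 ] foot [ 0.4608 -0.0689]
dot 256.0 175.33333333333334 ray z.060 [[ 0.4783 -0.0598  0.06  ]]
```

>>> {"name": "play_rows", "arguments": {"deltas": [[20,[1,0,0],[0,0,0]],[20,[2,0,0],[0,0,0]],[20,[2,0,0],[0,0,0]]]}}

```text
clock: 8.7
tcp_pos: [0.4508, -0.1391, 0.0058]
orientation: [2.361, 2.071, -0.002]
contact_force: [-0.6, -4.9, 0.2]
grip_width: 0.0199
```

```bash
python3 - <<'E'
from mv import *; from st import stand
rows([(.452,-.13,.005,-.13)],20)
save('side','side8'); stand('side8')
E
```

```text
now [ 0.4508 -0.1391  0.0058] toolY [ 0.992 -0.13  -0.   ] z [-0.    -0.002 -1.   ] F [-0.6 -4.9  0.2] t 8.7 grip 0.01985768141424348
[[20, [9.1, 0.0, 0.8], [-0.0, 0.002, -0.0]]]
plane [ 0.0041 -0.0054  0.0446] yaw -0.12 size 0.1346 0.1555 cen [ 0.5234 -0.0104] foot [ 0.461  -0.0683]
dot 256.0 175.33333333333334 ray z.060 [[ 0.4783 -0.0598  0.06  ]]
```

>>> {"name": "play_rows", "arguments": {"deltas": [[20,[1,0,0],[0,0,0]],[20,[1.5,0,0],[0,0,0]],[20,[1.5,0,0],[0,0,0]]]}}

```text
clock: 9.12
tcp_pos: [0.4508, -0.1384, 0.0058]
orientation: [2.361, 2.07, -0.003]
contact_force: [-1.1, -7.1, -1.2]
grip_width: 0.0197
```

```bash
python3 - <<'E'
from mv import *; from st import stand
rows([(.452,-.13,.005,-.13)],20)
save('side','side9'); stand('side9')
E
```

```text
now [ 0.4508 -0.1384  0.0058] toolY [ 0.991 -0.131  0.   ] z [-0.    -0.003 -1.   ] F [-1.1 -7.1 -1.2] t 9.125 grip 0.019742471618278894
[[20, [8.5, 0.1, 0.7], [0.0, 0.003, -0.001]]]
plane [ 0.0031 -0.0054  0.0451] yaw -0.13 size 0.1343 0.1556 cen [ 0.523  -0.0104] foot [ 0.4601 -0.0678]
dot 256.0 175.33333333333334 ray z.060 [[ 0.4783 -0.0598  0.06  ]]
```

>>> {"name": "play_rows", "arguments": {"deltas": [[20,[0.9,0,0],[0,0,0]],[20,[0.9,0,0],[0,0,0]]]}}

```text
clock: 9.43
tcp_pos: [0.4508, -0.1384, 0.0058]
orientation: [2.361, 2.068, -0.004]
contact_force: [-0.0, -6.8, -0.3]
grip_width: 0.02
```

```bash
python3 - <<'E'
from mv import *; from st import stand
rows([(.452,-.13,.005,-.13)],20)
im,d=save('side','side10'); stand('side10'); 
P=cloud('side',d); q=P[195:240,275:345].reshape(-1,3); q=q[q[:,2]<.013]; print('bench',np.linalg.lstsq(np.c_[q[:,:2],np.ones(len(q))],q[:,2],rcond=None)[0].round(4))
c=im[155:220,195:290,::-1]; cv2.imwrite('pics/c6.png',cv2.resize(c,None,fx=8,fy=8,interpolation=cv2.INTER_CUBIC))
E
```

```text
now [ 0.4508 -0.1384  0.0058] toolY [ 0.991 -0.131  0.001] z [ 0.    -0.004 -1.   ] F [-0.  -6.8 -0.3] t 9.425 grip 0.019950330110540742
[[20, [8.4, 0.0, 0.8], [0.001, 0.004, -0.002]]]
plane [ 0.0037 -0.0047  0.0449] yaw -0.13 size 0.1343 0.1562 cen [ 0.5232 -0.0107] foot [ 0.4603 -0.068 ]
dot 256.0 175.33333333333334 ray z.060 [[ 0.4783 -0.0598  0.06  ]]
bench [ 0.0032 -0.0004  0.0029]
```

View pics/c6.png

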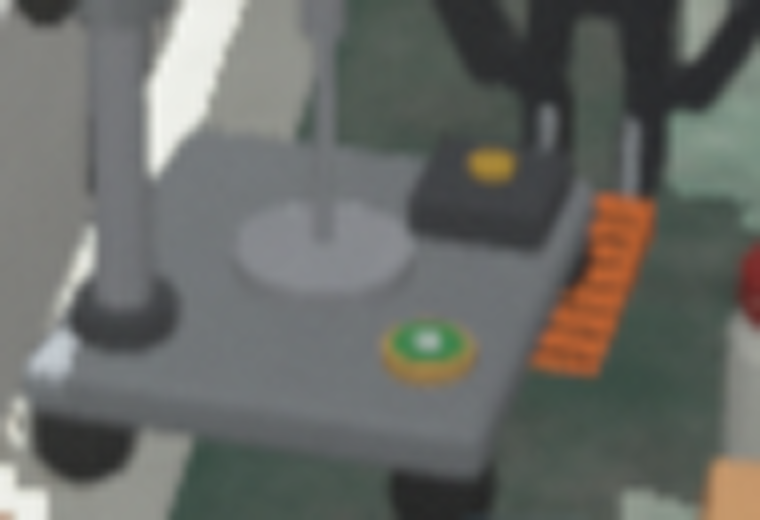

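The wedge stalls at about 7 N (it moved at 4–5 N before) and the plate matches the bench slope within about 4 mrad, so the opposite foot has landed. The crop shows it lower, at about (85,480), with the wedge in under the short foot. I'll back off straight, then lift.

>>> {"name": "play_rows", "arguments": {"deltas": [[20,[-5,0,0],[0,0,0]],[20,[-25,0,0],[0,0,0]],[20,[-60,0,0],[0,0,0]],[20,[-80,0,-30],[0,0,0]],[20,[-90,0,-80],[0,0,0]],[20,[-90,0,-130],[0,0,0]],[20,[-90,0,-170],[0,0,0]],[20,[-90,0,-170],[0,0,0]]]}}

```text
clock: 10.48
tcp_pos: [0.4409, -0.2266, 0.1786]
orientation: [2.357, 2.068, 0.003]
contact_force: [-0.3, -0.1, -0.2]
grip_width: 0.0202
```

```bash
python3 - <<'E'
from mv import *; from st import stand; from wd import wedge
rows([],20)
for k in (11,12):
    im,d=save('side',f'side{k}'); stand(f'side{k}'); wedge(f'side{k}')
# opposite foot: dark blob lower edge, per frame
for k in (0,5,6,7,8,9,10,11,12):
    g=cv2.imread(f'pics/side{k}.png',0)
    s=[]
    for u in range(203,209):
        col=cv2.resize(g[200:222,u:u+1].astype(np.float32),(1,220),interpolation=cv2.INTER_LINEAR).ravel()
        lo=col.argmin(); j=lo+np.argmax(col[lo:]>80); s.append(200+j/10)
    print(k,np.round(s,1))
c=im[115:235,185:345,::-1]; cv2.imwrite('pics/c7.png',cv2.resize(c,None,fx=5,fy=5,interpolation=cv2.INTER_CUBIC))
E
```

```text
now [ 0.4409 -0.2266  0.1786] toolY [ 0.991 -0.13   0.006] z [ 0.005 -0.003 -1.   ] F [-0.3 -0.1 -0.2] t 10.475 grip 0.020243390782539457
[]
plane [ 0.0021 -0.0054  0.0457] yaw -0.13 size 0.1352 0.1554 cen [ 0.5237 -0.0107] foot [ 0.4607 -0.0681]
dot 256.0 175.33333333333334 ray z.060 [[ 0.4783 -0.0598  0.06  ]]
(-0.3, -1) 270.5 180.0 [ 0.4444 -0.1203  0.0161] [[ 0.4444 -0.1205  0.016 ]]
(1, -0.6) 275.0 180.0 [ 0.4324 -0.1213  0.0166] [[ 0.4325 -0.1223  0.016 ]]
(0.3, 1) 270.5 194.0 [ 0.4396 -0.0614  0.0077] [[ 0.4401 -0.0709  0.002 ]]
plane [ 0.0024 -0.0056  0.0455] yaw -0.12 size 0.1345 0.1554 cen [ 0.5237 -0.0103] foot [ 0.4613 -0.0682]
dot 256.0 175.33333333333334 ray z.060 [[ 0.4783 -0.0598  0.06  ]]
(-0.3, -1) 270.5 180.0 [ 0.4444 -0.119   0.0168] [[ 0.4444 -0.1205  0.016 ]]
(1, -0.6) 275.0 180.0 [ 0.4324 -0.12    0.0173] [[ 0.4325 -0.1223  0.016 ]]
(0.3, 1) 270.5 194.0 [ 0.4395 -0.0599  0.0086] [[ 0.4401 -0.0709  0.002 ]]
0 [211.8 212.1 212.2 212.3 212.  211.8]
5 [213.8 214.1 214.1 214.  213.8 213.5]
6 [214.7 214.8 214.9 214.8 214.7 214.2]
7 [214.8 215.  215.1 215.  214.8 214.2]
8 [214.8 215.1 215.1 215.  214.8 214.2]
9 [214.8 215.1 215.1 215.  214.7 214.2]
10 [214.8 215.1 215.1 215.  214.8 214.2]
11 [214.8 215.1 215.1 215.  214.8 214.2]
12 [214.8 215.1 215.1 215.  214.8 214.2]
```

View pics/c7.png

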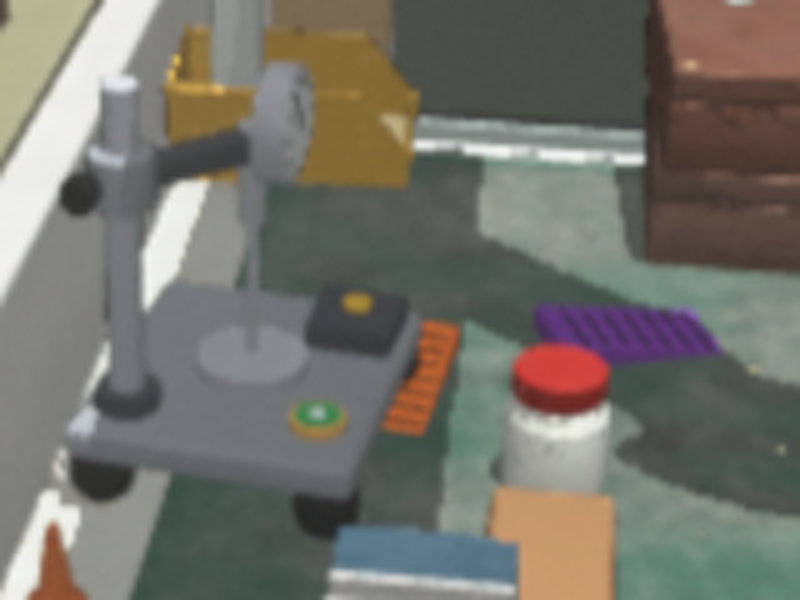

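```bash
python3 -c "
from bench import r
print(r.hand_in(), r.get_obs()['clock'])"
```

```text
the job is handed in; nothing more can be done
the job is handed in; nothing more can be done
```

The wedge is in under the short foot, the stand sits level as far as I can measure, and the job is handed in with the hand clear of everything. Robot time was about 10.6 s of the 40 s allowed.

**What I did:** I squared the wedge to the foot's line with the inner finger faces, not clamping it. Then I pushed its tail face with two fingertips along the stand's +y until it stalled. I backed off straight and lifted to 0.18 m.

**Last checks:**
- **Landing:** the push rose from about 4.5 N to 7 N and the wedge stopped moving. The opposite foot's lower edge dropped about 3 pixels in the image, which matches 8 mm, and held still from the last pushes until after release.
- **Level:** the plate's slope fell from (0.075, 0.039) to (0.002, -0.005). The bench itself reads about (0.003, 0) in the same images, so the stand is level to within about 5 mrad.
- **Place:** the stand's centre and turn stayed put within measuring error, apart from the few mm expected as it rights itself. In the last picture the jar and purple decoy look unmoved; I saw no contact with anything else.

**What disagreed or stayed unchecked:**
- **Wedge depth:** the tail came out 52 to 59 mm outside the foot, depending on the estimate, against 55 mm nominal.
- **Foot loading:** I could not measure the load on the opposite foot directly; it rests on the force rise and the images.

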